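# Put the full gauge case back in the drawer tray

### The job

One of the two closed gauge cases on the rubber mat still holds its steel gauge: lift them well clear of the mat one after the other, first the one with the long ridge handle, then the one with the square knob, and hold each up for a second to feel which is heavier. Stand the heavier one in the empty middle lane of the grey drawer tray, slide it back along the lane until it has clearly pressed in the sprung stop plate, with about 8 N and never more than 20 N, and let go of it there so that it stays standing against the plate; the lighter one ends standing on the mat. Keep both cases upright, set them down gently, and leave the other gauges and tools where they are.

Things in the scene. Friction and masses are not known exactly. Their poses are not given: they have to be found in the camera images.
- case_ridge: closed grey plastic gauge case, box 60 x 60 x 58 mm, with an aluminium ridge handle on top, 48 mm long (its x), 18 mm wide (its y), from 58 to 92 mm above the underside. Origin: centre of the underside, z up. Hidden contents, loose by 1 to 2 mm; weighs 0.25 to 0.75 kg in all, and the two cases differ by more than 0.15 kg
- case_knob: closed grey plastic gauge case, same box 60 x 60 x 58 mm, with a square aluminium knob on top, 24 x 24 mm, from 58 to 92 mm above the underside. Origin: centre of the underside, z up. Weight as for the other case; either may be the heavier
- mat: black rubber mat fixed to the bench, 240 mm (its x) x 290 mm (its y), 4 mm thick. Origin: centre of its underside, on the bench
- tray: grey steel drawer tray, fixed, 260 mm (x) by 210 mm (y). Three lanes along x, 66 mm wide between walls; floor 3 mm thick, walls 3 mm thick, rims at most 39 mm above the bench. Origin: centre of the underside. The middle lane (y = 0) has its end wall's inner face at x = -127 mm, on the robot's side, and is empty up to the sprung stop at its far end; gauges lie in the outer lanes
- bracket: steel bracket on the floor of the middle lane, axes as the tray's, fixed; origin: foot of its front (-x) face, at tray x 105, z 3 mm. Its sprung plate (50 mm wide, 2 to 38 mm above the lane floor) has its front 25 to 60 mm towards -x of the origin, set anew each time, not measured: feel for it. It gives to +x, 1 N per mm plus 1 N per 10 mm/s, for up to 15 mm, then is rigid
- gauge_left: steel hexagonal thread gauge, 120 mm long (its x), 19 mm across flats, lying in the tray's lane at +y; leave alone. Origin: centre of its underside
- gauge_right: steel hexagonal thread gauge, 100 mm long (its x), 16 mm across flats, lying in the tray's lane at -y; leave alone. Origin: centre of its underside
- gauge_mat: steel hexagonal thread gauge, 90 mm long (its x), 17 mm across flats, lying on the mat between the cases; leave alone. Origin: centre of its underside
- ring_gauge: steel ring, 42 mm across, 16 mm high, lying on the mat between the cases nearer the robot; leave alone. Origin: centre of its underside
- oil_can: white plastic bottle, 54 mm across, 120 mm high, standing left of the tray; leave alone. Origin: centre of its underside
- screwdriver: screwdriver 190 mm long, lying on the bench in front of the blue drawer chest; leave alone. Origin: on its axis, underside
There are look-alikes about, which are no part of the job. What is shaped like the case_knob but yellow is not meant.

How it is judged:
By the outcome, as a careful person would: the job done as asked, in the order asked, and still so for the second after the job is handed in, with the robot touching nothing.
It also fails if it takes over 72 s, if anything falls off the work surface, if the arm or the gripper's body presses on something with over 40 N, if the wrist force passes 120 N, or if a joint passes its speed limit or range.

### The arm

A 6-joint arm with a two-finger parallel gripper is mounted at the origin on the work surface. World frame = base frame: x ahead of the robot, y to its left, z up, the work surface at z = 0. Lengths are in mm, angles in rad, forces in N, time in s.
With the tool pointing down it reaches from about 275 to 1000 mm from the base axis. Payload 8.4 kg.
Tool frame: the origin (TCP) lies at the very end of the fingers, on their centre line; the grasp point (between the pads) lies 19 mm behind it; z points along the fingers, y is the direction in which the jaws open and shut (so a half turn about z gives the same grasp; the last joint's range is limited). The gripper opens to 85 mm and grips with 20 to 120 N. Pads are 22 mm wide; open, the fingers measure 114 mm over their backs; the gripper's body (76 mm by 85 mm) begins 54 mm behind the grasp point. The pads swing forward as they close: fully open they stand 13 mm farther back than shut.
Start: joints at [1.234, 0.353, 1.633, -0, 1.155, -0.002], TCP at [205.361, 590.3, 231.281] pointing down, gripper open.
Joint ranges: [-2.63, 2.63], [-0.92, 2.1], [0.06, 2.66], [-1.3, 4.44], [0, 2.69], [-3.02, 3.02]. Speed limits (rad/s): [2.22, 2.22, 2.79, 3.14, 3.14, 3.14].

### API

Orientations are given as [roll, pitch, yaw] about the fixed x, y, z axes, in that order (R = Rz(yaw) Ry(pitch) Rx(roll)).
In Python, from rig import sense, grab_frame, get_calibration, sign_off, boxes_of, trace gives the robot as it stands.
- The arm moves only by the tool servo_tool, never from a script. Its argument "rows" is a list of rows, each a list of 3 entries, a list of its own where there are three numbers: the finger opening in mm, from 0 to 85.4, then the shift along the tool's x, y, z in mm, then the turn, a rotation vector about the tool's x, y, z in degrees. A call has 1 to 8 rows; each row shifts and turns the commanded pose from where the row before left it, along the tool's axes as they then stand; what a row does not reach is not made up. A row lasts 1/8 s, in which the tool goes at most 62.5 mm and 10.7 degrees, less where a joint would pass 70% of its speed; a pose out of reach is approached as far as the arm can. A call is refused whole if a number of a shift passes 62.5 or a number of a turn 10.7, either way. A call with a gripper value outside its range is refused whole. The fingers move at their own pace and stop on an object; "force" is the grip in N (left out, the last holds). Time passes only in rows, so rows that do not move let the fingers close. It gives the time, the measured TCP pose, the force and the opening at its end, in the units of the state.
- sense(): the state, without advancing time (a new reading comes with each control period).
- grab_frame(name): name is "side" or "top" or "wrist"; returns the picture (420x560x3 uint8, blue, green, red); there is no depth.
- get_calibration(name): a dict with "intrinsics" (3x3 intrinsics, pixels), "world_to_cam" (4x4, takes a point from world to camera coordinates). Camera axes: x right, y down, z forward; pixel columns grow to the right and rows downward; lengths in mm; the calibration is good to about 2 mm. A picture is of the moment at which its call begins: read the wrist's pose just before it. get_calibration takes no time and is no camera call; for the wrist camera it gives the pose at the moment of the call.
- sign_off(): hands the job in, once; it reports no verdict.
Trained networks look in the newest picture that a camera, given by its name, has taken for a name from the list of things; names that differ only in an ending like _2 or _b are one class to them, and where a whole thing is asked for, a point or a joint stands for the part that bears it (a point fixed in the world has none). Each returns a list of dicts, best first, with "conf" (0 to 1); they miss things now and then, are a little off and sometimes report something else, mostly with a low value. They report only what shows in the picture. A call takes as long as a camera call. They do not tell look-alikes from the thing itself.
- boxes_of(camera, thing): "centre" ([x, y, z] in mm, in the coordinates of the camera as it stood for that picture, good to about 4 mm: the middle of the surface that is visible of it).
- trace(camera, thing): "mask" (420x560 bool, what is visible of it).
The state is a dict: "clock": time; "qpos": joint angles; "qvel": joint speeds; "joint_efforts": joint torques, N m; "eef_pos": TCP position; "tcp_rot": TCP orientation; "contact_force": force on the tool from outside, world axes, zero at the start; "wrist_torque": the same for the moment, N m; "opening": opening from 0.0 (shut) to 1.0 (fully open).
Only numpy, scipy, OpenCV 4.12 (cv2) and the standard library are available. Lean on these libraries where they do the work, as an engineer would, in place of code of your own. Each camera call takes 0.05 s, during which the arm holds its last target. There are 200 camera calls.

## Working session

There is one attempt and no reset: what is moved stays moved. The work goes in short steps, Python scripts to look and compute and a tool call to move; the robot and the scene stay as the last step left them, time stands still between calls to the robot, and variables do not carry over. Pictures are saved under pics/ and viewed, about 8 in all and at most 12, crops included, and the job is handed in when it is done.

Besides the shell and the picture viewer there is one more tool, called after ">>>" as a command line: name --argument value ..., lists and objects as JSON in quotes. servo_tool: Moves the arm, as the interface text tells. Its arguments: {"type":"object","properties":{"rows":{"type":"array","items":{"type":"array"}},"force":{"type":"number"}},"required":["rows"]}

```bash
ls; mkdir -p pics; cat > h.py <<'E'
import numpy as np, cv2
from rig import *
from scipy.spatial.transform import Rotation as R
def w(cam,c):
    T=np.array(get_calibration(cam)["world_to_cam"]); return (np.linalg.inv(T)@np.r_[c,1])[:3]
def px(cam,c):
    K=np.array(get_calibration(cam)["intrinsics"]); u=K@np.array(c); return (u[:2]/u[2]).round(0)
E
python3 - <<'E'
from h import *
s=sense(); print({k:np.round(v,3) for k,v in s.items()})
a=grab_frame("top"); b=grab_frame("side")
cv2.imwrite("pics/top.png",a); cv2.imwrite("pics/side.png",b)
for t in ["case_ridge","case_knob","tray","gauge_mat","ring_gauge","oil_can","bracket","mat"]:
    for d in boxes_of("top",t)[:3]: print(t,round(d["conf"],2),w("top",d["centre"]).round(0),px("top",d["centre"]))
E
```

```text
pics
{'clock': np.float64(0.0), 'qpos': array([ 1.234,  0.354,  1.634,  0.   ,  1.155, -0.002]), 'qvel': array([-0.   , -0.001, -0.   ,  0.001,  0.   ,  0.001]), 'joint_efforts': array([-0.0000e+00, -6.0525e+01, -3.4206e+01, -0.0000e+00,  1.0000e-02,
        0.0000e+00]), 'eef_pos': array([205.181, 589.842, 230.556]), 'tcp_rot': array([-3.14 , -0.   ,  2.807]), 'contact_force': array([-0.168, -0.503, -0.117]), 'wrist_torque': array([-0.01 ,  0.073, -0.098]), 'opening': np.float64(1.001)}
case_ridge 0.61 [ 500. -147.   65.] [348. 202.]
case_ridge 0.54 [425. 476.  81.] [119. 233.]
case_knob 0.93 [ 733. -380.   61.] [427. 120.]
case_knob 0.77 [ 544. -297.   63.] [402. 186.]
case_knob 0.6 [ 246. -239.   59.] [386. 296.]
tray 0.55 [584. 185.   4.] [230. 180.]
gauge_mat 0.69 [ 536. -230.   21.] [375. 192.]
gauge_mat 0.67 [ 770. -214.   27.] [366. 113.]
ring_gauge 0.16 [ 537. -231.   21.] [376. 192.]
oil_can 0.66 [426. 476.  80.] [119. 232.]
bracket 0.75 [684. 210.  36.] [220. 144.]
mat 0.97 [ 503. -227.    5.] [374. 205.]
mat 0.33 [560. 116.  17.] [253. 187.]
```

View pics/top.png

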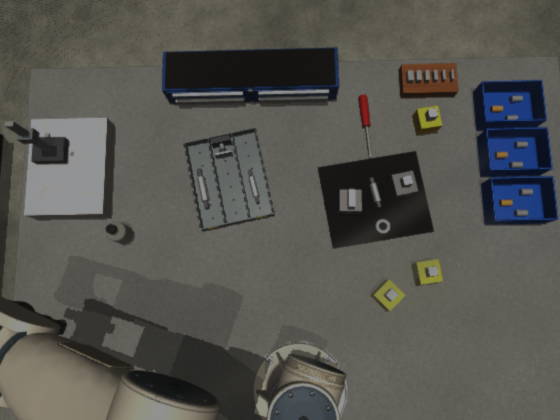

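View pics/side.png

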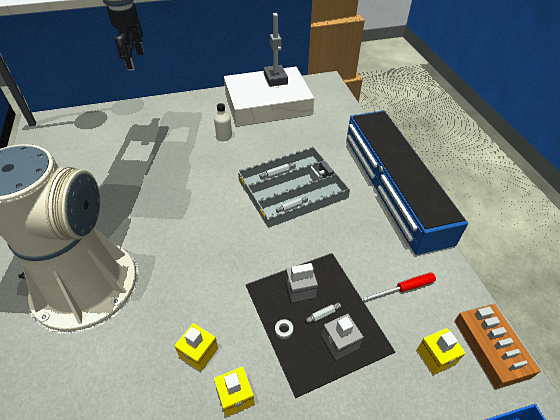

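The top view shows the grey ridge case at (350,200) and the grey knob case at (404,183), both on the mat. Yellow look-alikes stand at (429,118), (429,272) and (390,295), and the oil can at (116,232) was also reported as a ridge. The tray is at (230,180), with its bracket at the far end (222,148). By the description I choose the two grey ones on the mat and check them in a close crop.

```bash
cat >> h.py <<'E'
def unproj(cam,uv,z):
    C=get_calibration(cam); K=np.array(C["intrinsics"]);T=np.linalg.inv(np.array(C["world_to_cam"]))
    uv=np.atleast_2d(uv).astype(float)
    d=(T[:3,:3]@np.linalg.inv(K)@np.c_[uv,np.ones(len(uv))].T).T; o=T[:3,3]
    return (o+d*((z-o[2])/d[:,2])[:,None])[:,:2]
def proj(cam,P):
    C=get_calibration(cam); P=np.atleast_2d(P); q=(np.array(C["world_to_cam"])@np.c_[P,np.ones(len(P))].T)[:3]
    q=np.array(C["intrinsics"])@q; return (q[:2]/q[2]).T
def rect(cam,m,z):
    ys,xs=np.nonzero(m); P=unproj(cam,np.c_[xs,ys],z).astype(np.float32)
    return cv2.minAreaRect(P)
E
python3 - <<'E'
from h import *
a=grab_frame("top")
cv2.imwrite("pics/crop.png",cv2.resize(a[110:260,170:450],(784,420),interpolation=cv2.INTER_CUBIC))
for t,z in [("case_ridge",62),("case_knob",62),("tray",36),("mat",4),("gauge_mat",12),("ring_gauge",20),("bracket",40),("gauge_left",15)]:
    for d in trace("top",t)[:3]:
        m=d["mask"]; ys,xs=np.nonzero(m); print(t,round(d["conf"],2),m.sum(),(xs.mean().round(),ys.mean().round()),rect("top",m,z))
T=np.linalg.inv(np.array(get_calibration("top")["world_to_cam"])); print(T[:3,3])
E
```

```text
case_ridge 0.79 600 (np.float64(350.0), np.float64(202.0)) ((502.67999267578125, -151.50375366210938), (63.326961517333984, 71.01486206054688), 87.88268280029297)
case_knob 0.75 642 (np.float64(403.0), np.float64(185.0)) ((546.8150634765625, -299.3273620605469), (69.48497009277344, 74.4671630859375), 10.93519115447998)
case_knob 0.74 609 (np.float64(427.0), np.float64(272.0)) ((305.89898681640625, -348.5932312011719), (60.12273406982422, 75.79989624023438), 7.21330451965332)
case_knob 0.61 623 (np.float64(388.0), np.float64(295.0)) ((247.53143310546875, -241.63124084472656), (64.08023834228516, 66.78568267822266), 42.91305923461914)
tray 0.95 6032 (np.float64(229.0), np.float64(180.0)) ((582.173828125, 186.2720947265625), (267.1063537597656, 214.20648193359375), 11.434965133666992)
mat 0.75 6776 (np.float64(374.0), np.float64(200.0)) ((520.6771240234375, -230.52723693847656), (240.80877685546875, 291.6249694824219), 8.484582901000977)
gauge_mat 0.64 174 (np.float64(375.0), np.float64(193.0)) ((536.3255615234375, -232.02586364746094), (89.894287109375, 18.112844467163086), 10.8374662399292)
ring_gauge 0.65 141 (np.float64(382.0), np.float64(226.0)) ((437.8575439453125, -246.10177612304688), (39.236358642578125, 40.506473541259766), 42.630760192871094)
ring_gauge 0.56 352 (np.float64(365.0), np.float64(117.0)) ((735.4588623046875, -213.82164001464844), (190.6693572998047, 26.549741744995117), 4.017305850982666)
bracket 0.52 307 (np.float64(222.0), np.float64(146.0)) ((674.9046630859375, 204.46871948242188), (63.383148193359375, 55.14167404174805), 10.572265625)
bracket 0.16 5868 (np.float64(229.0), np.float64(181.0)) ((580.01513671875, 184.7902374267578), (265.0337829589844, 214.44723510742188), 11.842680931091309)
gauge_left 0.83 253 (np.float64(202.0), np.float64(187.0)) ((560.3440551757812, 261.35235595703125), (115.73631286621094, 23.002323150634766), 14.17690658569336)
[ 226.96629041   26.13916888 1446.39878435]
```

View pics/crop.png

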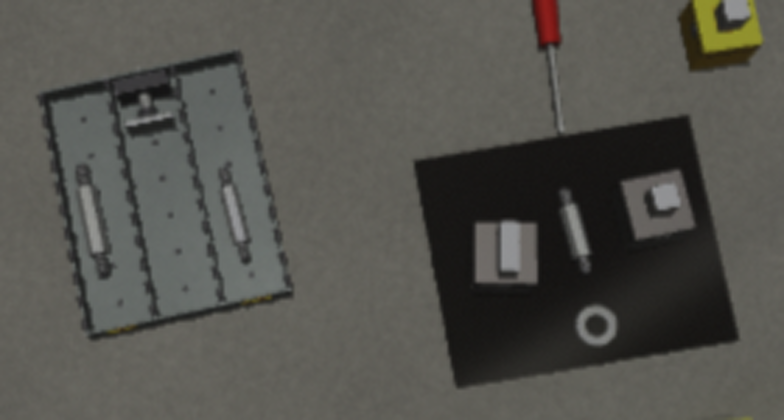

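The crop confirms two grey cases: the ridge at crop (510,248) with its ridge along world x, and the knob at (660,197). Both outer lanes hold gauges and the middle lane is empty with the plate at (150,120).

```bash
cat >> h.py <<'E'
def plan(xyz,yawdeg):
    s=sense(); Rm=R.from_euler("xyz",s["tcp_rot"]).as_matrix(); p=np.array(s["eef_pos"])
    Rt=(R.from_euler("xyz",[180,0,yawdeg],degrees=True)).as_matrix()
    d=np.array(xyz)-p
    print("now",p.round(1),np.degrees(s["tcp_rot"]).round(2),"turn",np.degrees(R.from_matrix(Rm.T@Rt).as_rotvec()).round(2),"shift before turn",(Rm.T@d).round(1),"after turn",(Rt.T@d).round(1), "clk",round(s["clock"],2))
E
python3 - <<'E'
from h import *
s=sense(); T=np.array(get_calibration("wrist")["world_to_cam"]); Rm=R.from_euler("xyz",s["tcp_rot"]).as_matrix()
ci=np.linalg.inv(T); print("cam in tool",(Rm.T@(ci[:3,3]-s["eef_pos"])).round(1),(Rm.T@ci[:3,:3]).round(2)); print(get_calibration("wrist")["intrinsics"])
plan([500,-150,250],180)
E
```

```text
cam in tool [ 6.790e+01  1.000e-01 -1.424e+02] [[-0.   -0.96 -0.27]
 [ 1.   -0.   -0.  ]
 [ 0.   -0.27  0.96]]
[[297.48966621   0.         277.86844334]
 [  0.         297.48966621 212.58820098]
 [  0.           0.           1.        ]]
now [205.4 590.3 231.3] [-180.     -0.    160.81] turn [ -0.    -0.   -19.19] shift before turn [-521.5 -602.4  -18.7] after turn [-294.6 -740.3  -18.7] clk 0.95
```

>>> servo_tool --rows '[[50,[0,0,0],[0,0,-9.6]],[50,[0,0,0],[0,0,-9.6]],[50,[-21,-53,-2],[0,0,0]],[50,[-21,-53,-2],[0,0,0]],[50,[-21,-53,-2],[0,0,0]],[50,[-21,-53,-2],[0,0,0]],[50,[-21,-53,-2],[0,0,0]],[50,[-21,-53,-2],[0,0,0]]]'

```text
clock: 1.95
eef_pos: [331.9, 270.8, 243.6]
tcp_rot: [3.141, 0.001, -3.141]
contact_force: [1.3, 0.4, -0.6]
opening: 0.586
```

>>> servo_tool --rows '[[50,[-21,-53,-2],[0,0,0]],[50,[-21,-53,-2],[0,0,0]],[50,[-21,-53,-2],[0,0,0]],[50,[-21,-53,-2],[0,0,0]],[50,[-21,-53,-2],[0,0,0]],[50,[-21,-53,-2],[0,0,0]],[50,[-21,-53,-2],[0,0,0]],[50,[-21,-53,-2],[0,0,0]]]'

```text
clock: 2.95
eef_pos: [500.1, -153.6, 259.6]
tcp_rot: [-3.142, 0.001, 3.141]
contact_force: [1.7, 0.6, 0.9]
opening: 0.588
```

```bash
python3 - <<'E'
from h import *
plan([500,-150,250],180)
a=grab_frame("wrist"); cv2.imwrite("pics/w1.png",a)
for t in ["case_ridge","case_knob"]:
    for d in boxes_of("wrist",t)[:3]: print(t,round(d["conf"],2),w("wrist",d["centre"]).round(0),px("wrist",d["centre"]))
    for d in trace("wrist",t)[:2]: m=d["mask"]; ys,xs=np.nonzero(m); print(t,round(d["conf"],2),m.sum(),(xs.mean(),ys.mean()))
E
```

```text
now [ 500.1 -153.6  259.6] [-1.8000e+02  4.0000e-02  1.7999e+02] turn [-0.    0.04 -0.01] shift before turn [0.1 3.6 9.6] after turn [0.1 3.6 9.6] clk 2.95
case_ridge 0.9 [ 504. -156.   60.] [278. 192.]
case_ridge 0.69 17731 (np.float64(501.2731938412949), np.float64(231.7407365630816))
case_ridge 0.6 2908 (np.float64(278.958734525447), np.float64(192.3751719394773))
case_knob 0.8 [ 325. -344.   59.] [88. 22.]
case_knob 0.64 [ 541. -289.   62.] [164. 225.]
case_knob 0.6 [ 728. -386.   56.] [109. 353.]
case_knob 0.8 3817 (np.float64(93.59523185747969), np.float64(23.01257532093267))
case_knob 0.71 97 (np.float64(108.82474226804123), np.float64(353.7525773195876))
```

View pics/w1.png

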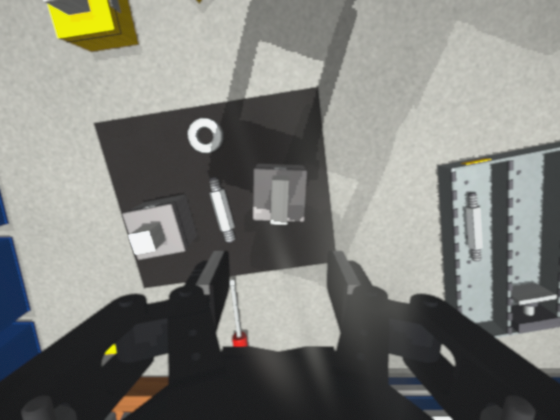

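The wrist view shows the ridge case at (279,193) with its handle nearly along image vertical (world x). The ring is at (205,135), the mat gauge at (222,210), and the knob case at (155,232).

```bash
cat >> h.py <<'E'
from scipy.optimize import minimize
def boxpts(x0,x1,y0,y1,z0,z1): return np.array([[x,y,z] for x in(x0,x1) for y in(y0,y1) for z in(z0,z1)],float)
CASE={"case_ridge":[boxpts(-30,30,-30,30,0,58),boxpts(-24,24,-9,9,58,92)],"case_knob":[boxpts(-30,30,-30,30,0,58),boxpts(-12,12,-12,12,58,92)]}
def fit(cam,thing,mask,x0,z):
    def render(p):
        c,s=np.cos(p[2]/20),np.sin(p[2]/20); im=np.zeros(mask.shape,np.uint8)
        for B in CASE[thing]:
            q=np.c_[B[:,0]*c-B[:,1]*s+p[0],B[:,0]*s+B[:,1]*c+p[1],B[:,2]+z]
            h=cv2.convexHull((proj(cam,q)*16).round().astype(np.int32)); cv2.fillConvexPoly(im,h,255,cv2.LINE_AA,4)
        return im/255.
    f=lambda p:-np.minimum(render(p),mask).sum()/np.maximum(render(p),mask).sum()
    r=min((minimize(f,[x0[0],x0[1],20*a],method="Nelder-Mead",options=dict(initial_simplex=np.array([[x0[0],x0[1],20*a]]+[[x0[0]+8*(i==0),x0[1]+8*(i==1),20*a+2*(i==2)] for i in range(3)]))) for a in np.radians([x0[2]-8,x0[2],x0[2]+8])),key=lambda r:r.fun)
    return r.x[:2].round(1),np.degrees(r.x[2]/20).round(1),-r.fun
E
python3 - <<'E'
from h import *
a=grab_frame("wrist")
for d in trace("wrist","case_ridge"):
    m=d["mask"]; ys,xs=np.nonzero(m)
    if abs(xs.mean()-279)<10: print("ridge",fit("wrist","case_ridge",m,(501,-152,0),4))
grab_frame("top")
for t,x0,u in [("case_knob",(544,-297,11),403)]:
  for d in trace("top",t):
    m=d["mask"]; ys,xs=np.nonzero(m)
    if abs(xs.mean()-u)<6 and abs(ys.mean()-187)<25: print(t,fit("top",t,m,x0,4))
# handle edges: bright top of ridge in wrist
c=cv2.resize(a[150:240,230:330],(800,720),interpolation=cv2.INTER_CUBIC)[:600]; cv2.imwrite("pics/w1c.png",c)
E
```

```text
ridge (array([ 505.4, -151.9]), np.float64(-2.1), np.float64(0.9524599619374788))
```

View pics/w1c.png

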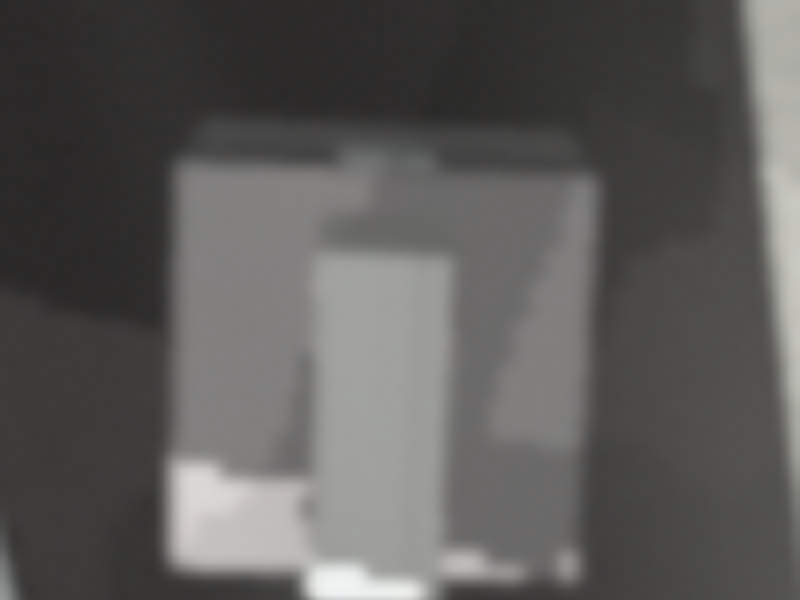

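>>> servo_tool --rows '[[50,[-5,1,32],[0,0,2]],[50,[0,0,35],[0,0,0]],[50,[0,0,35],[0,0,0]],[50,[0,0,35],[0,0,0]],[50,[0,0,28],[0,0,0]],[50,[0,0,16],[0,0,0]],[50,[0,0,8],[0,0,0]],[50,[0,0,2],[0,0,0]]]'

```text
clock: 4.4
eef_pos: [504.9, -150.5, 68.5]
tcp_rot: [-3.141, 0.0, 3.107]
contact_force: [0.3, -0.1, -0.5]
opening: 0.581
```

```bash
python3 - <<'E'
from h import *
plan([505,-152.5,68],178)
a=grab_frame("wrist"); cv2.imwrite("pics/w2.png",a[100:420,100:480])
E
```

```text
now [ 504.9 -150.5   68.5] [-1.7999e+02  2.0000e-02  1.7803e+02] turn [-0.01  0.02  0.03] shift before turn [-0.2 -2.   0.5] after turn [-0.2 -2.   0.5] clk 4.4
```

View pics/w2.png

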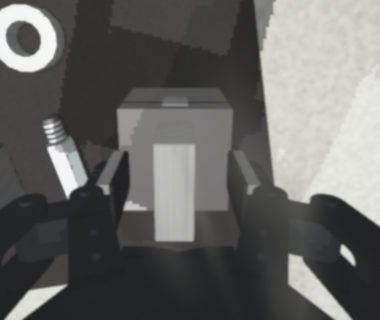

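The handle stands between the open fingers, about 2 mm to the -y side (crop column 174 against 178). I shift and close.

>>> servo_tool --rows '[[50,[0,-2,0],[0,0,0]],[10,[0,0,0],[0,0,0]],[10,[0,0,0],[0,0,0]],[10,[0,0,0],[0,0,0]],[10,[0,0,0],[0,0,0]],[10,[0,0,0],[0,0,0]],[10,[0,0,0],[0,0,0]]]' --force 60

```text
clock: 5.32
eef_pos: [504.8, -152.5, 68.8]
tcp_rot: [3.142, 0.001, 3.107]
contact_force: [-0.5, 2.3, 6.5]
opening: 0.2
```

>>> servo_tool --rows '[[10,[0,0,-4],[0,0,0]],[10,[0,0,-10],[0,0,0]],[10,[0,0,-20],[0,0,0]],[10,[0,0,-25],[0,0,0]],[10,[0,0,-25],[0,0,0]],[10,[0,0,-14],[0,0,0]],[10,[0,0,-7],[0,0,0]],[10,[0,0,0],[0,0,0]]]'

```text
clock: 6.32
eef_pos: [504.4, -152.6, 173.2]
tcp_rot: [-3.142, -0.0, 3.107]
contact_force: [0.4, -0.6, -6.9]
opening: 0.201
```

>>> servo_tool --rows '[[10,[0,0,0],[0,0,0]],[10,[0,0,0],[0,0,0]],[10,[0,0,0],[0,0,0]],[10,[0,0,0],[0,0,0]]]'

```text
clock: 6.82
eef_pos: [504.4, -152.6, 173.1]
tcp_rot: [3.142, -0.0, 3.107]
contact_force: [0.0, -0.2, -5.9]
opening: 0.197
```

>>> servo_tool --rows '[[10,[0,0,0],[0,0,0]],[10,[0,0,0],[0,0,0]],[10,[0,0,0],[0,0,0]],[10,[0,0,0],[0,0,0]],[10,[0,0,0],[0,0,0]],[10,[0,0,0],[0,0,0]]]'

```text
clock: 7.58
eef_pos: [504.6, -152.6, 173.3]
tcp_rot: [-3.142, 0.0, 3.107]
contact_force: [0.5, 0.6, -6.7]
opening: 0.198
```

```bash
python3 - <<'E'
from h import *
plan([505,-152.5,68],178); a=grab_frame("side"); cv2.imwrite("pics/s2.png",a)
s=sense(); print(s["contact_force"],s["wrist_torque"],s["opening"])
E
```

```text
now [ 504.6 -152.6  173.3] [-180.      0.    178.02] turn [-0.    0.    0.02] shift before turn [-4.000e-01  1.000e-01  1.053e+02] after turn [-4.000e-01  1.000e-01  1.053e+02] clk 7.58
[ 0.45326079  0.36063637 -6.28285938] [ 0.02225473 -0.02090989 -0.01587707] 0.19795121136280477
```

>>> servo_tool --rows '[[10,[0,0,15],[0,0,0]],[10,[0,0,30],[0,0,0]],[10,[0,0,30],[0,0,0]],[10,[0,0,15],[0,0,0]],[10,[0,0,7],[0,0,0]],[10,[0,0,3],[0,0,0]],[10,[0,0,1],[0,0,0]]]'

```text
clock: 8.5
eef_pos: [505.1, -152.8, 72.8]
tcp_rot: [-3.141, 0.001, 3.107]
contact_force: [-0.1, 0.4, -5.9]
opening: 0.196
```

>>> servo_tool --rows '[[10,[0,0,1],[0,0,0]],[10,[0,0,1],[0,0,0]],[10,[0,0,1],[0,0,0]]]'

```text
clock: 8.88
eef_pos: [504.6, -152.7, 69.5]
tcp_rot: [-3.141, 0.0, 3.107]
contact_force: [-0.3, 0.7, -5.7]
opening: 0.197
```

>>> servo_tool --rows '[[10,[0,0,0.7],[0,0,0]],[10,[0,0,0.5],[0,0,0]]]'

```text
clock: 9.12
eef_pos: [504.6, -152.5, 68.8]
tcp_rot: [3.141, 0.0, 3.107]
contact_force: [-5.1, 2.8, 10.5]
opening: 0.203
```

>>> servo_tool --rows '[[10,[0,0,0.5],[0,0,0]],[10,[0,0,0],[0,0,0]]]'

```text
clock: 9.38
eef_pos: [504.6, -152.5, 68.8]
tcp_rot: [3.142, 0.0, 3.107]
contact_force: [-6.0, 2.2, 12.3]
opening: 0.201
```

>>> servo_tool --rows '[[50,[0,0,-0.5],[0,0,0]],[50,[0,0,0],[0,0,0]],[50,[0,0,0],[0,0,0]],[50,[0,0,-20],[0,0,0]],[50,[0,0,-35],[0,0,0]],[50,[0,0,-45],[0,0,0]],[50,[-14,-45,-40],[0,0,0]],[50,[-14,-46,-20],[0,0,0]]]'

```text
clock: 10.38
eef_pos: [530.7, -245.7, 230.9]
tcp_rot: [-3.14, 0.004, 3.108]
contact_force: [0.5, 0.2, -1.2]
opening: 0.589
```

>>> servo_tool --rows '[[50,[-14,-46,0],[0,0,-10]],[50,[0,0,0],[0,0,-2]],[50,[0,0,0],[0,0,0]]]'

```text
clock: 10.75
eef_pos: [541.2, -290.6, 227.4]
tcp_rot: [3.14, -0.001, -2.969]
contact_force: [0.3, 0.6, 0.6]
opening: 0.582
```

```bash
python3 - <<'E'
from h import *
print(sense()["contact_force"])
a=grab_frame("wrist"); cv2.imwrite("pics/w3.png",a)
for t,x0 in [("case_knob",(544,-296,10)),("case_ridge",(505,-152,-2))]:
    for d in boxes_of("wrist",t)[:3]: print(t,round(d["conf"],2),w("wrist",d["centre"]).round(0),px("wrist",d["centre"]))
    p=proj("wrist",[[x0[0],x0[1],60]])[0]; print(p)
    for d in trace("wrist",t):
        m=d["mask"]; ys,xs=np.nonzero(m); print(xs.mean(),ys.mean(),m.sum())
        if np.hypot(xs.mean()-p[0],ys.mean()-p[1])<35: print(t,fit("wrist",t,m,x0,4))
E
```

```text
[0.31937359 0.628327   0.55560439]
case_knob 0.91 [ 543. -303.   64.] [266. 197.]
case_knob 0.81 [ 741. -391.   92.] [158. 359.]
[271.74046507 197.7145382 ]
160.81333333333333 353.77777777777777 225
263.3766006984866 199.79831199068684 3436
case_knob (array([ 551.8, -303.8]), np.float64(11.7), np.float64(0.9531419355681211))
case_ridge 0.76 [ 505. -166.   59.] [399. 182.]
[412.60599567 184.864894  ]
404.77039489240957 182.9210215180894 4229
case_ridge (array([ 506.2, -152.5]), np.float64(-2.6), np.float64(0.9633855936221335))
```

View pics/w3.png

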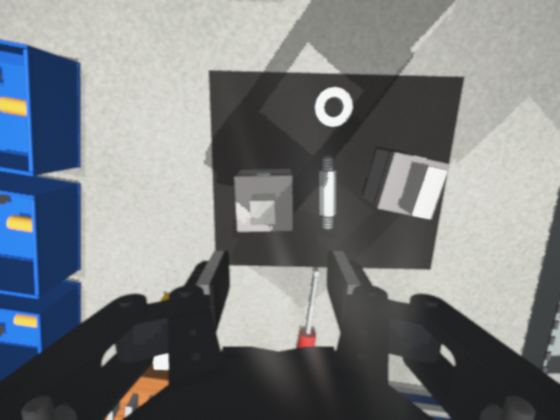

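The wrist view shows the knob case at (263,200), square to the mat, and the ridge case back upright at (405,183).

```bash
python3 - <<'E'
from h import *
plan([551,-303.5,69],191.3)
E
```

```text
now [ 541.7 -290.   228.1] [ 1.7999e+02 -1.0000e-02 -1.6997e+02] turn [ 0.01 -0.01 -1.27] shift before turn [ -6.9 -14.9 159.1] after turn [ -6.5 -15.  159.1] clk 11.0
```

>>> servo_tool --rows '[[50,[-7,-15,20],[0,0,-1.3]],[50,[0,0,32],[0,0,0]],[50,[0,0,32],[0,0,0]],[50,[0,0,30],[0,0,0]],[50,[0,0,22],[0,0,0]],[50,[0,0,14],[0,0,0]],[50,[0,0,6],[0,0,0]],[50,[0,0,3],[0,0,0]]]'

```text
clock: 12.0
eef_pos: [551.6, -304.6, 69.4]
tcp_rot: [-3.141, 0.001, -2.944]
contact_force: [-0.2, -1.4, -0.2]
opening: 0.584
```

```bash
python3 - <<'E'
from h import *
plan([551,-303.5,69],191.3)
a=grab_frame("wrist"); cv2.imwrite("pics/w4.png",a[100:420,100:480])
E
```

```text
now [ 551.6 -304.6   69.4] [-1.7997e+02  3.0000e-02 -1.6868e+02] turn [-0.03  0.03  0.02] shift before turn [0.4 1.2 0.4] after turn [0.4 1.2 0.4] clk 12.0
```

View pics/w4.png

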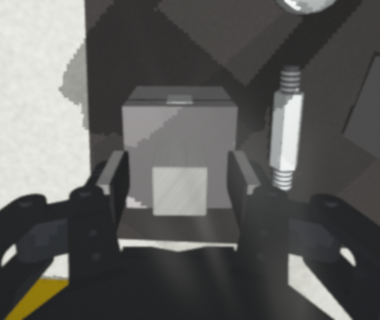

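The knob (crop 180,190) is centred between the fingers, so I close, lift and hold.

>>> servo_tool --rows '[[50,[0,0.8,0],[0,0,0]],[10,[0,0,0],[0,0,0]],[10,[0,0,0],[0,0,0]],[10,[0,0,0],[0,0,0]],[10,[0,0,0],[0,0,0]],[10,[0,0,0],[0,0,0]]]' --force 60

```text
clock: 12.8
eef_pos: [551.6, -304.1, 69.8]
tcp_rot: [-3.141, 0.001, -2.944]
contact_force: [0.7, -0.5, 6.1]
opening: 0.27
```

>>> servo_tool --rows '[[10,[0,0,-4],[0,0,0]],[10,[0,0,-10],[0,0,0]],[10,[0,0,-20],[0,0,0]],[10,[0,0,-25],[0,0,0]],[10,[0,0,-25],[0,0,0]],[10,[0,0,-14],[0,0,0]],[10,[0,0,-7],[0,0,0]],[10,[0,0,0],[0,0,0]]]'

```text
clock: 13.8
eef_pos: [551.1, -303.7, 174.2]
tcp_rot: [-3.141, 0.0, -2.944]
contact_force: [0.3, -0.7, -3.3]
opening: 0.269
```

>>> servo_tool --rows '[[10,[0,0,0],[0,0,0]],[10,[0,0,0],[0,0,0]],[10,[0,0,0],[0,0,0]],[10,[0,0,0],[0,0,0]]]'

```text
clock: 14.3
eef_pos: [551.0, -303.7, 173.9]
tcp_rot: [3.141, -0.0, -2.944]
contact_force: [-0.0, 0.2, -4.0]
opening: 0.268
```

>>> servo_tool --rows '[[10,[0,0,0],[0,0,0]],[10,[0,0,0],[0,0,0]],[10,[0,0,0],[0,0,0]],[10,[0,0,0],[0,0,0]],[10,[0,0,0],[0,0,0]],[10,[0,0,0],[0,0,0]]]'

```text
clock: 15.05
eef_pos: [551.1, -303.8, 174.1]
tcp_rot: [-3.142, -0.0, -2.944]
contact_force: [0.3, -0.3, -2.4]
opening: 0.271
```

The knob case weighs about 3.3 N against about 6.4 N for the ridge case, so the ridge is heavier. I put the knob case back.

>>> servo_tool --rows '[[10,[0,0,15],[0,0,0]],[10,[0,0,30],[0,0,0]],[10,[0,0,30],[0,0,0]],[10,[0,0,15],[0,0,0]],[10,[0,0,8],[0,0,0]],[10,[0,0,3],[0,0,0]],[10,[0,0,1],[0,0,0]],[10,[0,0,1],[0,0,0]]]'

```text
clock: 16.05
eef_pos: [551.6, -304.0, 71.8]
tcp_rot: [-3.141, 0.001, -2.944]
contact_force: [-0.2, -0.4, -2.2]
opening: 0.271
```

>>> servo_tool --rows '[[10,[0,0,0.7],[0,0,0]],[10,[0,0,0.5],[0,0,0]],[10,[0,0,0],[0,0,0]]]'

```text
clock: 16.42
eef_pos: [551.1, -303.8, 69.9]
tcp_rot: [-3.142, 0.0, -2.944]
contact_force: [0.0, 0.3, -3.7]
opening: 0.268
```

>>> servo_tool --rows '[[10,[0,0,0.5],[0,0,0]],[10,[0,0,0.4],[0,0,0]],[10,[0,0,0],[0,0,0]]]'

```text
clock: 16.8
eef_pos: [551.2, -303.8, 69.8]
tcp_rot: [-3.141, 0.0, -2.944]
contact_force: [-2.5, 1.5, 6.6]
opening: 0.27
```

>>> servo_tool --rows '[[55,[0,0,-0.3],[0,0,0]],[55,[0,0,0],[0,0,0]],[55,[0,0,0],[0,0,0]],[55,[0,0,-25],[0,0,0]],[55,[0,0,-37],[0,0,0]],[55,[4,39,-10],[0,0,0]],[55,[4,40,0],[0,0,0]],[55,[4,40,0],[0,0,0]]]'

```text
clock: 17.8
eef_pos: [515.7, -188.5, 141.5]
tcp_rot: [-3.141, 0.001, -2.945]
contact_force: [0.2, 0.4, -0.4]
opening: 0.642
```

>>> servo_tool --rows '[[55,[4,39,0],[0,0,6.6]],[55,[0,0,0],[0,0,6.7]],[55,[0,0,0],[0,0,0]]]'

```text
clock: 18.18
eef_pos: [504.6, -151.6, 141.5]
tcp_rot: [-3.141, 0.0, 3.109]
contact_force: [0.1, 0.1, -0.5]
opening: 0.642
```

```bash
python3 - <<'E'
from h import *
plan([504.8,-152.5,68.8],178)
a=grab_frame("wrist")
for d in trace("wrist","case_ridge")[:3]:
    m=d["mask"]; ys,xs=np.nonzero(m); print(xs.mean(),ys.mean(),m.sum())
    if 1500<m.sum()<15000: print(fit("wrist","case_ridge",m,(505,-152,-2),4))
a=grab_frame("side"); cv2.imwrite("pics/side5.png",a)
a=grab_frame("top")
np.save("top.npy",a)
d=trace("top","tray")[0]; m=d["mask"].astype(np.uint8)
# silhouette fit of tray, box 260x210x39
def render(p):
    c,s=np.cos(p[2]/100),np.sin(p[2]/100); B=boxpts(-130,130,-105,105,0,36)
    q=np.c_[B[:,0]*c-B[:,1]*s+p[0],B[:,0]*s+B[:,1]*c+p[1],B[:,2]]
    im=np.zeros(m.shape,np.uint8); cv2.fillConvexPoly(im,cv2.convexHull((proj("top",q)*16).round().astype(np.int32)),255,cv2.LINE_AA,4); return im/255.
f=lambda p:-np.minimum(render(p),m).sum()/np.maximum(render(p),m).sum()
r=minimize(f,[581,186,20],method="Nelder-Mead",options=dict(initial_simplex=[[578,183,17],[586,186,20],[580,190,20],[581,186,24]])); print("tray",r.x[:2],np.degrees(r.x[2]/100),r.fun)
E
```

```text
now [ 504.6 -151.6  141.5] [-1.7999e+02  3.0000e-02  1.7811e+02] turn [-0.01  0.03  0.11] shift before turn [-0.2 -0.8 72.7] after turn [-0.3 -0.9 72.7] clk 18.18
276.72690703218115 217.69055423122765 6712
(array([ 506.1, -153.3]), np.float64(-2.7), np.float64(0.9604120150662728))
105.1154725609756 268.182799796748 7872
(array([ 505., -152.]), np.float64(-10.0), np.float64(0.0))
tray [585.41427437 187.22947716] 11.661588353383571 -0.8502268461898295
```

>>> servo_tool --rows '[[55,[0,-1,15],[0,0,0]],[55,[0,0,25],[0,0,0]],[55,[0,0,20],[0,0,0]],[55,[0,0,9],[0,0,0]],[55,[0,0,3],[0,0,0]],[55,[0,0,0],[0,0,0]],[10,[0,0,0],[0,0,0]],[10,[0,0,0],[0,0,0]]]'

```text
clock: 19.42
eef_pos: [504.7, -153.1, 69.8]
tcp_rot: [-3.141, 0.001, 3.107]
contact_force: [-0.5, 1.3, 2.5]
opening: 0.227
```

>>> servo_tool --rows '[[10,[0,0,0],[0,0,0]],[10,[0,0,0],[0,0,0]],[10,[0,0,0],[0,0,0]],[10,[0,0,-5],[0,0,0]],[10,[0,0,-15],[0,0,0]],[10,[0,0,-30],[0,0,0]],[10,[0,0,-40],[0,0,0]],[10,[0,0,-40],[0,0,0]]]'

```text
clock: 20.42
eef_pos: [503.8, -152.9, 200.9]
tcp_rot: [3.142, -0.001, 3.107]
contact_force: [1.1, -0.1, -6.6]
opening: 0.202
```

```bash
python3 - <<'E'
from h import *
s=sense();print(s["opening"],s["contact_force"]); plan([560,180,250],191.5)
E
```

```text
0.20204340881756158 [ 1.05778733 -0.14419446 -6.60465423]
now [ 503.8 -152.9  200.9] [ 1.8000e+02 -3.0000e-02  1.7802e+02] turn [ 1.000e-02 -3.000e-02 -1.348e+01] shift before turn [-44.6 334.6 -49.1] after turn [-121.4  315.   -49.1] clk 20.43
```

>>> servo_tool --rows '[[10,[-3,20,-20],[0,0,0]],[10,[-5,40,-20],[0,0,0]],[10,[-7,50,-10],[0,0,0]],[10,[-7,55,0],[0,0,0]],[10,[-7,55,0],[0,0,0]],[10,[-7,50,0],[0,0,0]],[10,[-5,40,0],[0,0,0]],[10,[-4,24,0],[0,0,0]]]'

```text
clock: 21.42
eef_pos: [560.6, 181.0, 249.6]
tcp_rot: [-3.141, -0.0, 3.108]
contact_force: [0.5, -0.6, -7.0]
opening: 0.2
```

>>> servo_tool --rows '[[10,[0,0,0],[0,0,-6.7]],[10,[0,0,0],[0,0,-6.8]],[10,[0,0,0],[0,0,0]]]'

```text
clock: 21.8
eef_pos: [560.7, 178.8, 249.4]
tcp_rot: [-3.141, -0.001, -2.942]
contact_force: [0.2, -0.9, -6.1]
opening: 0.203
```

```bash
python3 - <<'E'
from h import *
plan([560,180,250],191.5)
a=grab_frame("wrist"); 
# overlay top-view tray guess
for p,col in [((581.5,186,11.5),(0,0,255))]:
    c,s=np.cos(np.radians(p[2])),np.sin(np.radians(p[2]))
    def tw(x,y,z): return [p[0]+c*x-s*y,p[1]+s*x+c*y,z]
    o=a.copy()
    for y in (-34.5,34.5,-103.5,103.5):
        q=proj("wrist",[tw(-128.5,y,38),tw(130,y,38)]).round().astype(int); cv2.line(o,tuple(map(int,q[0])),tuple(map(int,q[1])),col,1)
    q=proj("wrist",[tw(-128.5,-105,38),tw(-128.5,105,38)]).round().astype(int); cv2.line(o,tuple(map(int,q[0])),tuple(map(int,q[1])),col,1)
np.save("w5.npy",a)
cv2.imwrite("pics/w5.png",np.hstack([cv2.resize(o,(800,600))]))
E
```

```text
now [560.7 178.8 249.4] [-1.7998e+02 -3.0000e-02 -1.6854e+02] turn [-0.02 -0.03 -0.04] shift before turn [ 0.4  1.3 -0.6] after turn [ 0.4  1.3 -0.6] clk 21.8
```

View pics/w5.png

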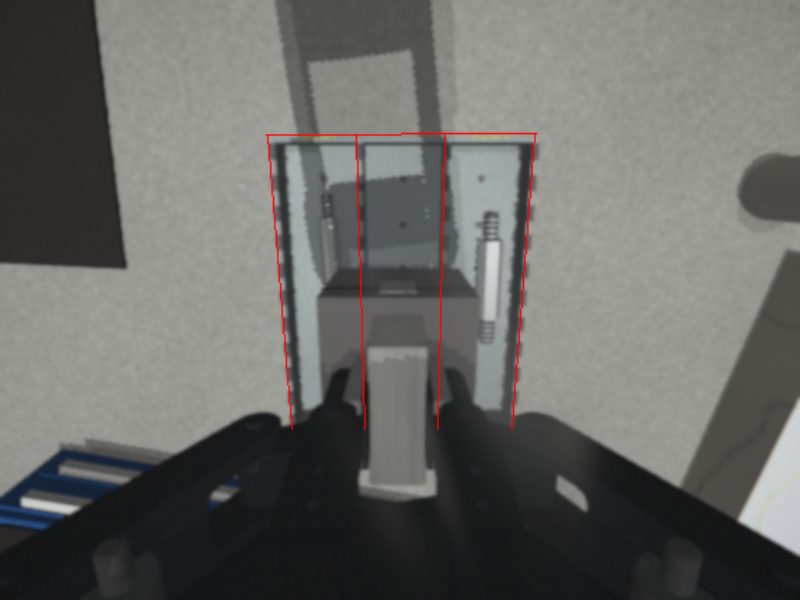

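The tray overlay agrees in yaw. The near rim is about 9 px (about 5 mm) further down than drawn, and the lane is laterally within about 2 mm. One rectified close crop gives the rest.

```bash
python3 - <<'E'
from h import *
a=np.load("w5.npy"); p=(581.5,186,11.5); c,s=np.cos(np.radians(p[2])),np.sin(np.radians(p[2]))
out=[]
for z in (3,37):
    # rows: tray x from -150 to -40 ; cols: tray y from -60..60 ; 3 px/mm
    xs=np.arange(-145,-35,1/3.3); ys=np.arange(-60,60,1/3.3); X,Y=np.meshgrid(xs,ys,indexing="ij")
    P=np.c_[(p[0]+c*X-s*Y).ravel(),(p[1]+s*X+c*Y).ravel(),np.full(X.size,z)]
    q=proj("wrist",P).astype(np.float32).reshape(X.shape+(2,))
    im=cv2.remap(a,q[...,0],q[...,1],cv2.INTER_CUBIC)
    g=cv2.cvtColor(im,cv2.COLOR_BGR2GRAY).astype(float)
    band=g[(xs>-118)&(xs<-75)].mean(0); gr=np.gradient(cv2.GaussianBlur(band[None],(0,0),3)[0])
    i=[k for k in range(2,len(gr)-2) if abs(gr[k])==abs(gr[k-2:k+3]).max() and abs(gr[k])>0.4]
    print(z,"y edges",[(round(ys[k],1),round(gr[k],1)) for k in i])
    band=g[:,(abs(ys)<25)].mean(1); gr=np.gradient(cv2.GaussianBlur(band[None],(0,0),3)[0])
    i=[k for k in range(2,len(gr)-2) if abs(gr[k])==abs(gr[k-2:k+3]).max() and abs(gr[k])>0.4]
    print(z,"x edges",[(round(xs[k],1),round(gr[k],1)) for k in i])
    for v in (-33,0,33): cv2.line(im,(int((v+60)*3.3),0),(int((v+60)*3.3),12),(0,0,255),1)
    out.append(im)
cv2.imwrite("pics/rect.png",np.hstack(out)); print(out[0].shape)
E
```

```text
3 y edges [(np.float64(-38.5), np.float64(-2.0)), (np.float64(-34.2), np.float64(-2.4)), (np.float64(-30.6), np.float64(4.2)), (np.float64(19.1), np.float64(-1.6)), (np.float64(34.8), np.float64(-2.0)), (np.float64(43.0), np.float64(4.1)), (np.float64(51.8), np.float64(1.0))]
3 x edges [(np.float64(-130.5), np.float64(0.9)), (np.float64(-126.5), np.float64(-5.4)), (np.float64(-123.5), np.float64(5.7)), (np.float64(-98.3), np.float64(-3.8)), (np.float64(-37.4), np.float64(0.8))]
37 y edges [(np.float64(-35.5), np.float64(-2.3)), (np.float64(-31.5), np.float64(-2.4)), (np.float64(-28.2), np.float64(4.5)), (np.float64(17.0), np.float64(-1.8)), (np.float64(31.8), np.float64(-2.1)), (np.float64(39.1), np.float64(4.5)), (np.float64(47.0), np.float64(1.0))]
37 x edges [(np.float64(-127.1), np.float64(0.9)), (np.float64(-123.5), np.float64(-5.4)), (np.float64(-120.5), np.float64(5.8)), (np.float64(-97.4), np.float64(-3.8)), (np.float64(-41.4), np.float64(0.9))]
(363, 396, 3)
```

View pics/rect.png

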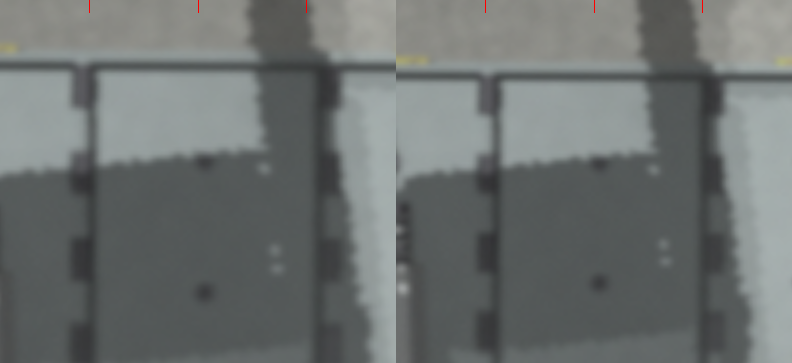

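```bash
python3 - <<'E'
from h import *
a=np.load("w5.npy"); p=(581.5,186,11.5); c,s=np.cos(np.radians(p[2])),np.sin(np.radians(p[2]))
xs=np.arange(-120,-50,0.5); ys=np.arange(-60,60,0.25); X,Y=np.meshgrid(xs,ys,indexing="ij")
P=np.c_[(p[0]+c*X-s*Y).ravel(),(p[1]+s*X+c*Y).ravel(),np.full(X.size,3)]
q=proj("wrist",P).astype(np.float32).reshape(X.shape+(2,))
g=cv2.GaussianBlur(cv2.cvtColor(cv2.remap(a,q[...,0],q[...,1],cv2.INTER_CUBIC),cv2.COLOR_BGR2GRAY).astype(float),(0,0),3)
gy=np.gradient(g,axis=1)
for y0,sg in((-31,1),(35,-1)):
    k=np.nonzero(abs(ys-y0)<3)[0]; e=ys[k[np.argmax(sg*gy[:,k],axis=1)]]
    f=np.polyfit(xs,e,1); r=e-np.polyval(f,xs); ok=abs(r)<.8; f=np.polyfit(xs[ok],e[ok],1); print(y0,"slope deg",np.degrees(f[0]),"y at -120,-85,-50",np.polyval(f,[-120,-85,-50]),ok.mean(),r[ok].std())
# held case pose in image: mask fit with z = TCP z-64.8
grab_frame("wrist"); sn=sense()
for d in trace("wrist","case_ridge")[:3]:
    m=d["mask"]; yy,xx=np.nonzero(m); print(xx.mean(),yy.mean(),m.sum())
    if m.sum()>4000: print(fit("wrist","case_ridge",m,(560,179,11.5),sn["eef_pos"][2]-65))
plan([560,180,250],191.5); print(np.degrees(sn["qpos"]))
E
```

```text
-31 slope deg -0.400548002675024 y at -120,-85,-50 [-30.56778116 -30.81246201 -31.05714286] 1.0 0.1925430855009017
35 slope deg -0.49188347153650624 y at -120,-85,-50 [35.28761398 34.98713947 34.68666495] 1.0 0.20521498545534625
277.7821008094187 245.49374540103017 10872
(array([561.1, 178.7]), np.float64(10.5), np.float64(0.7316784685893414))
now [560.8 178.9 249.4] [-1.7999e+02 -1.0000e-02 -1.6864e+02] turn [-0.01 -0.01 -0.14] shift before turn [ 0.6  1.3 -0.6] after turn [ 0.6  1.3 -0.6] clk 21.95
[ 1.75458617e+01  1.60496683e+01  9.70665839e+01 -1.42479224e-02
  6.69014970e+01 -8.37850971e+01]
```

```bash
python3 - <<'E'
from h import *
plan([545.5,180.4,115],191.05)
E
```

```text
now [560.8 178.9 249.4] [-1.7999e+02 -1.0000e-02 -1.6864e+02] turn [-0.01 -0.01  0.31] shift before turn [ 14.7   4.5 134.4] after turn [ 14.8   4.4 134.4] clk 21.95
```

>>> servo_tool --rows '[[10,[5,1.5,15],[0,0,0.3]],[10,[5,1.5,30],[0,0,0]],[10,[4.8,1.4,35],[0,0,0]],[10,[0,0,30],[0,0,0]],[10,[0,0,16],[0,0,0]],[10,[0,0,8],[0,0,0]],[10,[0,0,0],[0,0,0]]]'

```text
clock: 22.82
eef_pos: [545.7, 180.7, 115.3]
tcp_rot: [3.142, -0.0, -2.946]
contact_force: [-0.2, 0.6, -5.8]
opening: 0.202
```

```bash
python3 - <<'E'
from h import *
plan([545.5,180.4,68.5],191.05)
a=grab_frame("wrist"); o=cv2.resize(a[90:400,130:430],(600,620))[:600]; cv2.imwrite("pics/w6.png",o)
E
```

```text
now [545.7 180.7 115.3] [ 180.    -0.  -168.8] turn [ 0.   -0.    0.15] shift before turn [ 0.2 -0.3 46.8] after turn [ 0.2 -0.3 46.8] clk 22.82
```

View pics/w6.png

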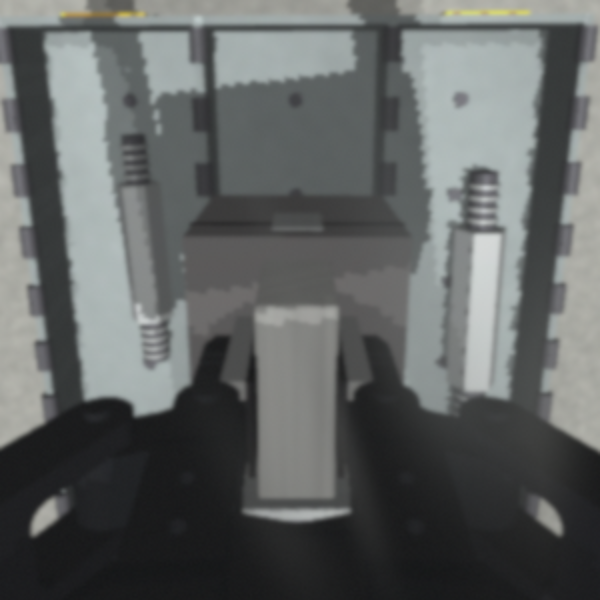

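The case sits above the middle lane: its bottom edge runs from 212 to 386 at row 197, and the lane from 208 to 386. I lower it slowly between the rims.

>>> servo_tool --rows '[[10,[0,-0.3,5],[0,0,0.1]],[10,[0,0,6],[0,0,0]],[10,[0,0,6],[0,0,0]],[10,[0,0,6],[0,0,0]],[10,[0,0,5],[0,0,0]]]'

```text
clock: 23.5
eef_pos: [545.5, 180.4, 86.8]
tcp_rot: [-3.142, -0.0, -2.948]
contact_force: [0.8, 0.3, -6.7]
opening: 0.201
```

>>> servo_tool --rows '[[10,[0,0,6],[0,0,0]],[10,[0,0,5],[0,0,0]],[10,[0,0,3],[0,0,0]],[10,[0,0,2],[0,0,0]],[10,[0,0,1],[0,0,0]]]'

```text
clock: 24.12
eef_pos: [545.7, 180.4, 70.3]
tcp_rot: [3.142, 0.0, -2.948]
contact_force: [0.0, -0.1, -6.6]
opening: 0.199
```

>>> servo_tool --rows '[[10,[0,0,0.7],[0,0,0]],[10,[0,0,0.5],[0,0,0]],[10,[0,0,0],[0,0,0]]]'

```text
clock: 24.5
eef_pos: [545.6, 180.4, 69.1]
tcp_rot: [-3.142, 0.0, -2.948]
contact_force: [0.1, -0.3, -6.6]
opening: 0.199
```

>>> servo_tool --rows '[[10,[0,0,0.5],[0,0,0]],[10,[0,0,0.3],[0,0,0]],[10,[0,0,0],[0,0,0]]]'

```text
clock: 24.88
eef_pos: [545.7, 180.6, 68.9]
tcp_rot: [3.141, 0.0, -2.948]
contact_force: [-3.8, 0.8, 5.4]
opening: 0.201
```

>>> servo_tool --rows '[[10,[-3,0,-0.2],[0,0,0]],[10,[-6,0,0],[0,0,0]],[10,[-6,0,0],[0,0,0]],[10,[-6,0,0],[0,0,0]],[10,[-6,0,0],[0,0,0]],[10,[-6,0,0],[0,0,0]],[10,[-4,0,0],[0,0,0]],[10,[-3,0,0],[0,0,0]]]'

```text
clock: 25.88
eef_pos: [584.7, 188.2, 69.9]
tcp_rot: [3.141, -0.001, -2.948]
contact_force: [-4.5, -1.7, 11.3]
opening: 0.199
```

>>> servo_tool --rows '[[10,[0,0,-0.6],[0,0,0]],[10,[0,0,0],[0,0,0]]]'

```text
clock: 26.12
eef_pos: [584.7, 188.2, 70.0]
tcp_rot: [3.141, -0.0, -2.948]
contact_force: [-5.2, -1.1, 9.1]
opening: 0.2
```

```bash
python3 - <<'E'
from h import *
s=sense();print(s["contact_force"],s["wrist_torque"],s["clock"]); plan([584.7,188.2,69.9],191.05)
a=grab_frame("side"); cv2.imwrite("pics/side6.png",a)
c=proj("side",[[585,188,40]])[0]; print(c)
x,y=map(int,c); cv2.imwrite("pics/side6c.png",cv2.resize(a[max(0,y-60):y+60,x-75:x+75],(750,600),interpolation=cv2.INTER_CUBIC))
E
```

```text
[-5.15138106 -1.13183248  9.11424574] [-0.05080076  1.19050276 -0.01564019] 26.125
now [584.7 188.2  70. ] [ 1.7999e+02 -2.0000e-02 -1.6889e+02] turn [ 0.01 -0.02  0.06] shift before turn [-0.  -0.   0.1] after turn [-0.  -0.   0.1] clk 26.12
[292.59882451 178.28249131]
```

The rise of 1 mm and the 1.2 N m moment suggest the case is pitching slightly in the grip from floor drag. I let it stand flat, regrip harder, and slide with the floor nearly unloaded.

>>> servo_tool --rows '[[10,[0,0,-0.4],[0,0,0]],[25,[0,0,0],[0,0,0]],[30,[0,0,0],[0,0,0]],[30,[0,0,0],[0,0,0]],[30,[0,0,0],[0,0,0]]]' --force 60

```text
clock: 26.8
eef_pos: [585.0, 188.1, 69.4]
tcp_rot: [-3.142, 0.0, -2.948]
contact_force: [-0.3, 0.2, 0.4]
opening: 0.351
```

>>> servo_tool --rows '[[10,[0,0,0],[0,0,0]],[10,[0,0,0],[0,0,0]],[10,[0,0,0],[0,0,0]],[10,[0,0,0],[0,0,0]]]' --force 110

```text
clock: 27.3
eef_pos: [585.4, 188.3, 69.7]
tcp_rot: [3.141, 0.001, -2.948]
contact_force: [3.1, 1.6, 0.6]
opening: 0.117
```

>>> servo_tool --rows '[[10,[0,0,0],[0,0,0]],[10,[0,0,0],[0,0,0]]]' --force 60

```text
clock: 27.55
eef_pos: [585.3, 188.3, 69.7]
tcp_rot: [3.142, 0.001, -2.948]
contact_force: [2.6, 1.4, 1.3]
opening: 0.118
```

```bash
python3 - <<'E'
from h import *
s=sense();print(s["contact_force"],s["wrist_torque"],s["opening"],s["clock"])
a=grab_frame("wrist"); cv2.imwrite("pics/w7.png",a)
b=np.vstack([cv2.imread("pics/w6.png")]) 
cv2.imwrite("pics/w7c.png",cv2.resize(a[90:400,130:430],(600,620))[:600])
for d in trace("wrist","case_ridge")[:2]:
    m=d["mask"]; yy,xx=np.nonzero(m); print("mask",d["conf"],xx.min(),xx.max(),yy.min(),yy.max(),m.sum())
d=boxes_of("wrist","case_ridge"); print([(x["conf"],w("wrist",x["centre"]).round(1)) for x in d[:2]])
E
```

```text
[2.56554877 1.37416226 1.26890255] [ 0.13539051 -0.52297159 -0.02313127] 0.11806345059121572 27.55
mask 0.93 217 338 135 266 13971
[(0.9, array([549.5, 178.6,  60.2]))]
```

```bash
python3 - <<'E'
from h import *
a=cv2.imread("pics/w7.png"); s=grab_frame("side")
l=cv2.resize(a[90:400,130:430],(400,413)); r=cv2.resize(s[120:240,215:365],(400,320),interpolation=cv2.INTER_CUBIC)
o=np.zeros((560,800,3),np.uint8); o[:413,:400]=l; o[:320,400:]=r
cv2.imwrite("pics/comp.png",o)
E
```

```text
(no output)
```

View pics/comp.png

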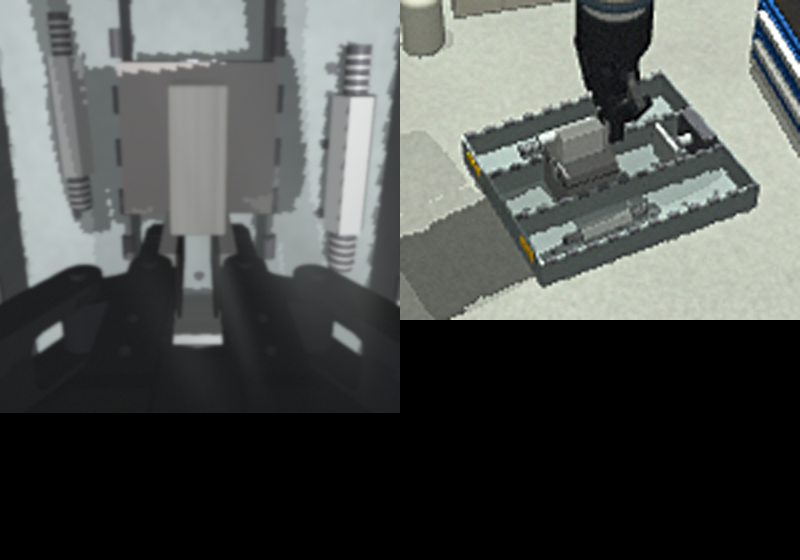

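The closed fingers now stand in front of the handle: the case stayed behind (about x 549) and slipped out of the pads while dragged. It stands upright in the lane. Pushing it low from behind avoids tipping, so I rise and measure it.

>>> servo_tool --rows '[[50,[0,0,0],[0,0,0]],[50,[0,0,0],[0,0,0]],[50,[0,0,0],[0,0,0]],[50,[0,0,-15],[0,0,0]],[50,[0,0,-30],[0,0,0]],[0,[0,0,-40],[0,0,0]],[0,[0,0,-25],[0,0,0]],[0,[0,0,0],[0,0,0]]]'

```text
clock: 28.75
eef_pos: [586.2, 188.6, 182.6]
tcp_rot: [3.141, 0.005, -2.948]
contact_force: [-0.6, 0.0, -1.2]
opening: 0.006
```

```bash
python3 - <<'E'
from h import *
s=sense();print(s["contact_force"],s["wrist_torque"],s["opening"])
grab_frame("wrist")
for d in trace("wrist","case_ridge")[:3]:
    m=d["mask"]; yy,xx=np.nonzero(m); print("mask",d["conf"],xx.min(),xx.max(),yy.min(),yy.max(),m.sum())
    if 2000<m.sum(): f=fit("wrist","case_ridge",m,(548,181,11),3); print(f)
u=np.array([.9815,.1917]); v=np.array([-.1917,.9815])
r=f[0]-[460.1,163.7]; print("along",r@u,"lat",r@v)
plan([489.5,169.5,140],191.05)
E
```

```text
[-0.6182227   0.04272412 -1.18823605] [-0.02378669  0.0006474   0.01818798] 0.005897112831099624
mask 0.86 243 312 131 202 4754
(array([548.5, 180.4]), np.float64(11.9), np.float64(0.9470374423512858))
along 89.96598999999999 lat -0.5552299999999806
now [584.6 188.  179.6] [ 1.8000e+02  1.0000e-02 -1.6888e+02] turn [0.   0.01 0.07] shift before turn [96.9  0.1 39.6] after turn [96.9  0.  39.6] clk 28.85
```

>>> servo_tool --rows '[[0,[25,0,0],[0,0,0]],[0,[40,0,0],[0,0,0]],[0,[27,0,0],[0,0,0]],[0,[10,0,0],[0,0,0]],[0,[0,0,20],[0,0,0]],[0,[0,0,30],[0,0,0]],[0,[0,0,15],[0,0,0]],[0,[0,0,0],[0,0,0]]]'

```text
clock: 29.85
eef_pos: [484.3, 168.2, 113.3]
tcp_rot: [-3.141, -0.003, -2.948]
contact_force: [-0.2, 0.2, 0.4]
opening: -0.002
```

```bash
python3 - <<'E'
from h import *
s=sense();print(s["contact_force"],s["wrist_torque"],s["opening"])
plan([484.6,168.5,30],191.05)
E
```

```text
[-0.18402409  0.18009633  0.4065494 ] [-0.00692925 -0.00191675  0.0140423 ] -0.001562308667844056
now [484.3 168.2 113.3] [-1.7998e+02 -1.5000e-01 -1.6888e+02] turn [-0.02 -0.15  0.07] shift before turn [-0.6  0.2 83.3] after turn [-0.4  0.2 83.3] clk 29.85
```

>>> servo_tool --rows '[[0,[0,0,20],[0,0,0]],[0,[0,0,20],[0,0,0]],[0,[0,0,16],[0,0,0]],[0,[0,0,12],[0,0,0]],[0,[0,0,10],[0,0,0]],[0,[0,0,5],[0,0,0]],[0,[0,0,0],[0,0,0]]]'

```text
clock: 30.72
eef_pos: [484.7, 168.4, 31.3]
tcp_rot: [-3.142, -0.0, -2.948]
contact_force: [0.2, -0.2, -0.0]
opening: 0.0
```

>>> servo_tool --rows '[[0,[-3,0,0],[0,0,0]],[0,[-4,0,0],[0,0,0]],[0,[-4,0,0],[0,0,0]],[0,[-3,0,0],[0,0,0]],[0,[-2,0,0],[0,0,0]],[0,[-2,0,0],[0,0,0]],[0,[-2,0,0],[0,0,0]]]'

```text
clock: 31.6
eef_pos: [504.4, 172.3, 31.4]
tcp_rot: [-3.142, -0.0, -2.948]
contact_force: [0.6, -0.5, 0.5]
opening: 0.001
```

>>> servo_tool --rows '[[0,[-2,0,0],[0,0,0]],[0,[-2,0,0],[0,0,0]],[0,[-2,0,0],[0,0,0]],[0,[-2,0,0],[0,0,0]],[0,[-2,0,0],[0,0,0]]]'

```text
clock: 32.22
eef_pos: [512.6, 173.8, 31.2]
tcp_rot: [-3.141, -0.003, -2.948]
contact_force: [-5.7, -1.3, 3.6]
opening: 0.003
```

>>> servo_tool --rows '[[0,[-1.5,0,0],[0,0,0]],[0,[-1.5,0,0],[0,0,0]],[0,[-1.5,0,0],[0,0,0]]]'

```text
clock: 32.6
eef_pos: [516.9, 174.6, 31.2]
tcp_rot: [-3.141, -0.004, -2.948]
contact_force: [-5.9, -1.3, 4.0]
opening: 0.005
```

>>> servo_tool --rows '[[0,[3,0,0],[0,0,0]],[0,[0,0,4],[0,0,0]],[0,[-2,0,0],[0,0,0]],[0,[-2,0,0],[0,0,0]],[0,[-2,0,0],[0,0,0]],[0,[-2,0,0],[0,0,0]]]'

```text
clock: 33.35
eef_pos: [523.3, 176.0, 27.2]
tcp_rot: [-3.141, -0.001, -2.948]
contact_force: [-1.8, -0.8, -1.6]
opening: -0.001
```

```bash
python3 - <<'E'
from h import *
s=sense();print(s["contact_force"],s["wrist_torque"],s["clock"],s["eef_pos"])
a=grab_frame("top"); cv2.imwrite("pics/t8.png",a)
for cam in("top","side"):
  grab_frame(cam)
  for d in trace(cam,"case_ridge")[:2]:
    m=d["mask"]; yy,xx=np.nonzero(m); print(cam,"mask",d["conf"],xx.min(),xx.max(),yy.min(),yy.max(),m.sum())
    if 200<m.sum()<5000:
        f=fit(cam,"case_ridge",m,(553,181,11),3); r=f[0]-[460.1,163.7]; print(f,"along",r@[.9815,.1917],"lat",r@[-.1917,.9815])
E
```

```text
[-1.80768989 -0.84510565 -1.56864764] [-0.07314168  0.40823013 -0.01071628] 33.35 [523.27142164 175.98308834  27.22932492]
top mask 0.3 389 417 172 198 596
(array([553., 181.]), np.float64(3.0), np.float64(0.0)) along 94.49775999999999 lat -0.8289799999999847
side mask 0.75 276 300 164 193 407
(array([575.8, 196.4]), np.float64(-16.1), np.float64(0.5321080183324224)) along 119.82813999999993 lat 9.915360000000032
```

>>> servo_tool --rows '[[0,[-3,0,0],[0,0,0]],[0,[-3,0,0],[0,0,0]],[0,[-3,0,0],[0,0,0]],[0,[-3,0,0],[0,0,0]],[0,[-3,0,0],[0,0,0]],[0,[-3,0,0],[0,0,0]],[0,[-3,0,0],[0,0,0]],[0,[-3,0,0],[0,0,0]]]'

```text
clock: 34.6
eef_pos: [547.3, 180.7, 27.5]
tcp_rot: [-3.142, 0.0, -2.948]
contact_force: [-3.1, -1.1, -1.8]
opening: -0.001
```

>>> servo_tool --rows '[[0,[-3,0,0],[0,0,0]],[0,[-3,0,0],[0,0,0]],[0,[-2,0,0],[0,0,0]],[0,[-2,0,0],[0,0,0]],[0,[-2,0,0],[0,0,0]]]'

```text
clock: 35.22
eef_pos: [558.9, 183.0, 27.5]
tcp_rot: [-3.142, -0.0, -2.948]
contact_force: [-2.4, -0.7, -0.2]
opening: -0.003
```

>>> servo_tool --rows '[[0,[-2,0,0],[0,0,0]],[0,[-2,0,0],[0,0,0]],[0,[-2,0,0],[0,0,0]]]'

```text
clock: 35.6
eef_pos: [564.8, 184.2, 27.5]
tcp_rot: [-3.142, -0.0, -2.948]
contact_force: [-3.3, -0.5, -1.2]
opening: -0.001
```

>>> servo_tool --rows '[[0,[-2,0,0],[0,0,0]],[0,[-2,0,0],[0,0,0]],[0,[-2,0,0],[0,0,0]]]'

```text
clock: 35.98
eef_pos: [570.7, 185.3, 27.5]
tcp_rot: [-3.142, 0.0, -2.948]
contact_force: [-2.7, -0.9, -1.4]
opening: -0.0
```

>>> servo_tool --rows '[[0,[-2,0,0],[0,0,0]],[0,[-2,0,0],[0,0,0]],[0,[-2,0,0],[0,0,0]]]'

```text
clock: 36.35
eef_pos: [576.6, 186.5, 27.5]
tcp_rot: [3.142, -0.0, -2.948]
contact_force: [-2.0, 0.4, -1.1]
opening: 0.001
```

>>> servo_tool --rows '[[0,[-2,0,0],[0,0,0]],[0,[-2,0,0],[0,0,0]],[0,[-2,0,0],[0,0,0]]]'

```text
clock: 36.72
eef_pos: [582.5, 187.7, 27.5]
tcp_rot: [-3.142, -0.0, -2.948]
contact_force: [-3.3, -0.1, -0.9]
opening: 0.001
```

>>> servo_tool --rows '[[0,[-2,0,0],[0,0,0]],[0,[-2,0,0],[0,0,0]]]'

```text
clock: 36.98
eef_pos: [585.7, 188.2, 27.5]
tcp_rot: [-3.141, -0.002, -2.948]
contact_force: [-7.8, -1.9, 4.5]
opening: -0.001
```

>>> servo_tool --rows '[[0,[-1.5,0,0],[0,0,0]],[0,[-1.5,0,0],[0,0,0]],[0,[0,0,0],[0,0,0]]]'

```text
clock: 37.35
eef_pos: [588.0, 188.5, 27.5]
tcp_rot: [-3.141, -0.003, -2.948]
contact_force: [-7.3, -2.1, 3.7]
opening: 0.0
```

>>> servo_tool --rows '[[0,[-1,0,0],[0,0,0]],[0,[-1,0,0],[0,0,0]],[0,[-1,0,0],[0,0,0]],[0,[0,0,0],[0,0,0]]]'

```text
clock: 37.85
eef_pos: [590.1, 189.0, 27.4]
tcp_rot: [-3.141, -0.004, -2.948]
contact_force: [-11.0, -1.8, 6.6]
opening: -0.002
```

Plate contact came at about x 583. The reading is now 11 N, of which about 2.5 N is floor drag, so about 8 N is on the plate. I back off gently.

>>> servo_tool --rows '[[0,[0.7,0,0],[0,0,0]],[0,[0.8,0,0],[0,0,0]],[0,[1,0,0],[0,0,0]],[0,[1,0,0],[0,0,0]],[0,[1,0,0],[0,0,0]],[0,[1,0,0],[0,0,0]],[0,[1,0,0],[0,0,0]],[0,[1.5,0,0],[0,0,0]]]'

```text
clock: 38.85
eef_pos: [584.4, 188.0, 27.6]
tcp_rot: [3.142, 0.0, -2.948]
contact_force: [0.6, 0.4, 0.1]
opening: -0.001
```

>>> servo_tool --rows '[[0,[2,0,0],[0,0,0]],[0,[3,0,0],[0,0,0]],[0,[4,0,0],[0,0,0]],[0,[5,0,0],[0,0,0]],[0,[8,0,0],[0,0,0]],[0,[0,0,-15],[0,0,0]],[0,[0,0,-30],[0,0,0]],[0,[0,0,-40],[0,0,0]]]'

```text
clock: 39.85
eef_pos: [562.4, 183.7, 113.7]
tcp_rot: [-3.141, -0.001, -2.948]
contact_force: [-0.1, 0.2, 1.2]
opening: -0.001
```

>>> servo_tool --rows '[[0,[0,0,-50],[0,0,0]],[0,[0,0,-50],[0,0,0]],[0,[-20,0,-10],[0,0,0]],[0,[-40,0,0],[0,0,0]],[0,[-40,0,0],[0,0,0]],[0,[-20,0,0],[0,0,0]],[0,[0,0,0],[0,0,0]]]'

```text
clock: 40.72
eef_pos: [681.4, 207.0, 223.1]
tcp_rot: [3.142, 0.001, -2.948]
contact_force: [-0.1, 0.2, 0.1]
opening: 0.0
```

```bash
python3 - <<'E'
from h import *
s=sense();print(s["contact_force"],s["clock"]); plan([620,195,225],191.05)
a=grab_frame("wrist"); cv2.imwrite("pics/w9.png",a)
print("bracket",[(round(x["conf"],2),w("wrist",x["centre"]).round(0)) for x in boxes_of("wrist","bracket")[:2]])
def go(cam,t,x0,z):
  for d in trace(cam,t)[:3]:
    m=d["mask"]
    if m.sum()<200 or m.sum()>15000: continue
    f=fit(cam,t,m,x0,z); 
    if f[2]>.3: r=f[0]-[460.1,163.7]; print(cam,t,round(d["conf"],2),m.sum(),f,"along",r@[.9815,.1917],"lat",r@[-.1917,.9815])
go("wrist","case_ridge",(631,197,11),3)
grab_frame("side")
go("side","case_ridge",(631,197,11),3); go("side","case_knob",(551,-304,11),4)
E
```

```text
[-0.07934994  0.17816121  0.06541581] 40.725
now [681.4 207.  223.1] [ 1.800e+02  5.000e-02 -1.689e+02] turn [0.   0.05 0.05] shift before turn [62.6  0.  -2. ] after turn [62.6 -0.  -1.9] clk 40.73
bracket [(0.57, array([687., 211.,  40.]))]
wrist case_ridge 0.67 3677 (array([626.7, 196.1]), np.float64(11.4), np.float64(0.9483186148692739)) along 169.72898000000004 lat -0.1366200000000002
side case_ridge 0.79 572 (array([630.1, 201.4]), np.float64(1.6), np.float64(0.6986323877639782)) along 174.08209000000002 lat 4.413550000000019Traceback (most recent call last):
  File "<stdin>", line 13, in <module>
  File "<stdin>", line 9, in go
  File "h.py", line 35, in fit
    r=min((minimize(f,[x0[0],x0[1],20*a],method="Nelder-Mead",options=dict(initial_simplex=np.array([[x0[0],x0[1],20*a]]+[[x0[0]+8*(i==0),x0[1]+8*(i==1),20*a+2*(i==2)] for i in range(3)]))) for a in np.radians([x0[2]-8,x0[2],x0[2]+8])),key=lambda r:r.fun)
  File "h.py", line 35, in <genexpr>
    r=min((minimize(f,[x0[0],x0[1],20*a],method="Nelder-Mead",options=dict(initial_simplex=np.array([[x0[0],x0[1],20*a]]+[[x0[0]+8*(i
[... 362 characters left out ...]
lback, bounds=bounds,
                               **options)
    fsim[j] = func(sim[j])
              ~~~~^^^^^^^^
    fx = function(np.copy(x), *(wrapper_args + args))
  File "h.py", line 34, in <lambda>
    f=lambda p:-np.minimum(render(p),mask).sum()/np.maximum(render(p),mask).sum()
                           ~~~~~~^^^
  File "h.py", line 32, in render
    h=cv2.convexHull((proj(cam,q)*16).round().astype(np.int32)); cv2.fillConvexPoly(im,h,255,cv2.LINE_AA,4)
                      ~~~~^^^^^^^
  File "h.py", line 14, in proj
    C=get_calibration(cam); P=np.atleast_2d(P); q=(np.array(C["world_to_cam"])@np.c_[P,np.ones(len(P))].T)[:3]
ValueError: time passes only in moves, steps and waits
```

```bash
python3 - <<'E'
from h import *
for cam in("top","side"):
  grab_frame(cam)
  for t in ["case_knob","case_ridge","gauge_mat","ring_gauge","gauge_left","gauge_right","oil_can"]:
    print(cam,t,[(round(x["conf"],2),w(cam,x["centre"]).round(0).tolist()) for x in boxes_of(cam,t)[:3]])
  for d in trace(cam,"case_knob")[:4]:
    m=d["mask"]; ys,xs=np.nonzero(m)
    p=proj(cam,[[551,-304,50]])[0]
    if np.hypot(xs.mean()-p[0],ys.mean()-p[1])<25: print(cam,"knob",fit(cam,"case_knob",m,(551,-304,11),4))
print(sense()["clock"])
E
```

```text
top case_knob [(0.82, [730.0, -381.0, 60.0]), (0.71, [304.0, -350.0, 61.0]), (0.69, [545.0, -296.0, 64.0])]
top case_ridge [(0.45, [771.0, -214.0, 24.0])]
top gauge_mat [(0.47, [538.0, -233.0, 20.0])]
top ring_gauge []
top gauge_left [(0.68, [505.0, -217.0, 5.0])]
top gauge_right []
top oil_can [(0.69, [506.0, -215.0, 6.0]), (0.65, [425.0, 475.0, 80.0])]
top knob (array([ 552.6, -306. ]), np.float64(17.8), np.float64(0.864605352928676))
side case_knob [(0.96, [310.0, -368.0, 54.0]), (0.75, [727.0, -400.0, 57.0]), (0.74, [542.0, -321.0, 57.0])]
side case_ridge [(0.78, [623.0, 187.0, 62.0])]
side gauge_mat [(0.77, [540.0, -231.0, 20.0]), (0.57, [565.0, 167.0, 13.0])]
side ring_gauge [(0.77, [438.0, -250.0, 16.0]), (0.57, [543.0, -315.0, 58.0]), (0.37, [536.0, -233.0, 20.0])]
side gauge_left [(0.53, [557.0, 260.0, 21.0])]
side gauge_right [(0.73, [559.0, 113.0, 12.0])]
side oil_can [(0.81, [430.0, 471.0, 68.0])]
side knob (array([ 551.5, -303.9]), np.float64(12.1), np.float64(0.9559343887806225))
41.925
```

```bash
python3 -c "from rig import *; print(sign_off())"
```

```text
the job is handed in; nothing more can be done
None
```

The ridge case was the heavier one, and it now stands in the middle lane against the sprung plate. The knob case is back on the mat. I handed the job in with the clock at about 42 s.

- **Weighing:** I lifted the ridge case and then the knob case about 105 mm and held each for over 1 s. They read about 6.4 N and 3.3 N.
- **Slip while sliding:** I set the ridge case in the lane, but when I dragged it by the handle it slipped in the pads and stayed put. Pushing it low from behind with the closed fingers worked, though the first few millimetres took about 6 N until I lowered the fingers.
- **Pressing the plate:** I felt the plate at TCP x of about 583 and pressed on to 590. The reading peaked at about 11 N, of which about 2.5 N was floor drag, so about 8 N was on the plate. I then backed off gently.

**Last checks:**
- **Ridge case:** the wrist picture's outline fit (0.95 overlap) puts it at (627, 196), square to the lane. By that it had sprung back 3 to 4 mm and still stood about 3 mm past first contact. The side camera's fit of it was poor (0.70 overlap) and lay about 6 mm off.
- **Knob case:** the side camera's fit puts it where it was, at (551, -304).
- **Other things:** the gauges, ring and oil can were reported where they had been. I did not re-check the screwdriver. The top camera missed the ridge case and reported some wrong things there.
- **By numbers only:** my picture views were used up, so I did not look at the final state by eye.

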